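# Clamp a ledger in the spine-labelling jig

## Robot

A 7-joint arm with a two-finger parallel gripper is mounted at the origin on the work surface. World frame = base frame: x ahead of the robot, y to its left, z up, the work surface at z = 0. Lengths are in m, angles in rad, forces in N, time in s.
With the tool pointing down it reaches from about 0.425 to 0.875 m from the base axis. Payload 4.7 kg.
Tool frame: the origin (TCP) lies on the centre line of the jaws, within the pads' length; the fingertips stand ahead of it and the grasp point (between the pads) lies 8 mm behind it (ctrl.finger_overhang is the x of the fingertips in the tool frame, in m); x points along the fingers, z is the direction in which the jaws open and shut, and the axes are right-handed (so a half turn about x gives the same grasp; the last joint's range is limited). The gripper opens to 87 mm and grips with 3 to 60 N. Pads are 19 mm wide; open, the fingers measure 117 mm over their backs; the gripper's body (75 mm by 190 mm) begins 51 mm behind the grasp point.
Start: joints at [1.213, 0.321, -0.07, 1.45, 0.023, 1.371, -0.057], TCP at [0.236, -0.606, 0.234] pointing down, gripper open.
Joint ranges: [-2.86, 2.86], [-0.3, 2.09], [-1.38, 1.24], [0.06, 2.45], [-1.56, 4.7], [0.09, 2.05], [-2.69, 2.69]. Speed limits (rad/s): [2.57, 2.57, 3.14, 3.14, 3.14, 3.14, 3.14].

## Interface

Orientations are given as a rotation vector (axis times angle).
In Python, from bench import readout, viewer, job, nets, ctrl gives the robot as it stands.
- The arm moves only by the shell command python3 -m creep 'ROWS' [FORCE]. ROWS is JSON, a list of rows, each an object with "linear": the shift along the tool's x, y, z in m, a list of three; "twist": the turn, a rotation vector about the tool's x, y, z in degrees, a list of three; "fingers": the gripper's target within -1 to 1 (shut at 1, half-way at 0, fully open at -1). A call has 1 to 8 rows; each row is the pose to reach, as a shift and turn from the pose commanded when the call began, along the tool's axes at that moment; what a row does not reach only later rows make up. A row lasts 1/12 s, in which the tool goes at most 41.7 mm and 7.16 degrees, less where a joint would pass 70% of its speed; a pose out of reach is approached as far as the arm can. A call with a gripper value outside its range is refused whole. The fingers move at their own pace and stop on an object; FORCE is the grip in N (left out, the last holds). Time passes only in rows, so rows that repeat a pose let the fingers close. It gives the time, the measured TCP pose, the force and the opening at its end, in the units of the state.
- readout.get_state(): the state, without advancing time (a new reading comes with each control period).
- viewer.get_image(name): name is "side" or "top" or "wrist"; returns (picture, depth): 400x640x3 uint8, red, green, blue; 400x640 float32, m along the optical axis (not along the pixel's ray), 0 where there is no reading.
- viewer.camera_params(name): a dict with "K" (3x3 intrinsics, pixels), "cam_to_world" (4x4, takes a point from camera to world coordinates). Camera axes: x right, y down, z forward; pixel columns grow to the right and rows downward; lengths in m; the calibration is good to about 2 mm. The wrist camera is an equidistant fisheye: a pixel r from the principal point sees the ray r / f radians off the axis. A picture is of the moment at which its call begins: read the wrist's pose just before it. camera_params takes no time and is no camera call; for the wrist camera it gives the pose at the moment of the call.
- job.close_job(): hands the job in, once; it reports no verdict.
Trained networks look in the newest picture that a camera, given by its name, has taken for a name from the list of things; names that differ only in an ending like _2 or _b are one class to them, and where a whole thing is asked for, a point or a joint stands for the part that bears it (a point fixed in the world has none). Each returns a list of dicts, best first, with "conf" (0 to 1); they miss things now and then, are a little off and sometimes report something else, mostly with a low value. They report only what shows in the picture. A call takes as long as a camera call. They do not tell look-alikes from the thing itself.
- nets.boxes_of(camera, label): "centre" ([x, y, z] in m, in world coordinates, good to about 4 mm: the middle of the surface that is visible of it).
- nets.place_of(camera, label): "centre" ([x, y, z] in m, in world coordinates, good to about 4 mm: a listed point, or the origin of a listed thing).
The state is a dict: "time": time; "joint_positions": joint angles; "qd": joint speeds; "joint_torque": joint torques, N m; "position": TCP position; "tool_rot": TCP orientation; "ft_force": force on the tool from outside, world axes, zero at the start; "torque": the same for the moment, N m; "grip_width": opening from 0.0 (shut) to 1.0 (fully open).
Only numpy, scipy, OpenCV 4.12 (cv2) and the standard library are available. Lean on these libraries where they do the work, as an engineer would, in place of code of your own. Each camera call takes 0.05 s, during which the arm holds its last target.

## Task

Slide the jig's aluminium jaw gently against the red ledger and push the ledger squarely and fully home under the blue lip. With the jaw kept against the ledger, then tighten the black wing knob clockwise until you feel it suddenly go stiff, give it one eighth of a turn more and no further, and let go. Leave the other things on the desk where they are.

Things in the scene. Friction and masses are not known exactly. Their poses are not given: they have to be found in the camera images.
- jig: Grey desk jig screwed down, 200 x 400 mm, bed 18 mm thick. Origin: centre of its underside. Its +y axis runs along the bed to the fixed blue jaw (60 mm deep, top 66 mm above the desk); z up. The bed's slot, along which the sliding jaw travels, lies at x = 0.
- stop_face (a point): Centre of the fixed blue jaw's clamping face, 140 mm along +y from the jig's centre, 30 mm above the desk; axes as the jig's. A blue lip overhangs this face by 12 mm, its underside 30 mm above the bed, so the ledger's edge goes under it. The face is rigid.
- jaw_face (a point): Centre of the sliding jaw's clamping face, 30 mm above the desk; axes as the jig's. The fence is 130 mm wide (x), 12 mm thick, its top 48 mm above the desk. The knob's axis stands 45 mm behind this face (-y).
- knob_grip (a point): On the vertical axis of the black wing knob, 7 mm below its top, 75 mm above the desk. Wing: 44 mm long (point x), 14 thick (y), 32 tall, on a 44 mm disc; at any angle; pinch it from above. Clockwise from above tightens. Free (0.03 N m) for an unknown 0.4 to 1.9 rad, then snug: torque jumps to about 0.45 N m (half of that felt at rest), then climbs 0.15 per rad. It stays where left. The snug point is felt, not seen.
- shoe (a joint): Travel of the hidden clamping shoe under the knob, m: 0 until the knob is snug, then 0.0001 m per rad of further tightening (an eighth of a turn, 0.785 rad: 0.00008 m). Far below the measuring noise: the reading does not serve to find the snug point.
- ledger: Loose dark red stiff hardback ledger lying on the bed, 150 (x) x 110 (y) x 24 mm, about 0.4 kg. Origin: centre of its underside, 18 mm above the desk. Starts 10 to 30 mm short of the fixed jaw, up to 0.06 rad out of square. A push of about 10 N on the jaw seats it squarely; over 35 N on it spoils the cover.
- ledger_left (a point): Middle of the ledger's edge that faces the fixed jaw, at half its thickness.
- ledger_right (a point): Middle of the ledger's edge that faces the sliding jaw, at half its thickness.
- eraser: Bystander: white and blue eraser, 44 x 20 x 12 mm, on top of the fixed jaw. Origin under its centre.
- stapler: Bystander: red and black stapler, 145 x 36 x 48 mm. Origin under its centre.
- stamp: Bystander: wooden hand stamp, 38 mm across, 70 mm tall. Origin under its centre.
- inkpad: Bystander: flat steel ink pad, 70 x 110 x 14 mm. Origin under its centre.
- gluejar: Bystander: white jar with an orange cap, 56 mm across, 75 mm tall. Origin under its centre.
- pencup: Bystander: blue pen cup, 72 mm across, 95 mm tall. Origin under its centre.
- marker: Bystander: white and red marker, 130 x 16 x 16 mm. Origin under its centre.
- jaw: The sliding aluminium jaw (fence, carriage and knob). Origin: on the knob's axis, on the bed, 18 mm above the desk; axes as the jig's. It slides only along the jig's y against about 2.5 N of friction, 130 mm in all, and stays where it is left; push it by the knob or the 56 x 70 mm carriage (top 40 mm above the desk).
There are look-alikes about, which are no part of the job. Of the things that look like the ledger, the largest one is meant.

How it is judged:
By the outcome, as a careful person would: the job done as asked, in the order asked, and still so for the second after the job is handed in, with the robot touching nothing.
It also fails if it takes over 72 s, if anything falls off the work surface, if the arm or the gripper's body presses on something with over 40 N, if the wrist force passes 120 N, or if a joint passes its speed limit or range.

## Working session

There is one attempt and no reset: what is moved stays moved. The work goes in short steps, Python scripts to look and compute and a shell command to move; the robot and the scene stay as the last step left them, time stands still between calls to the robot, and variables do not carry over. Pictures are saved under pics/ and viewed, and the job is handed in when it is done.

```bash
mkdir -p pics; ls; python3 - <<'E'
from bench import readout, viewer, job, nets, ctrl
import cv2
s=readout.get_state();print(s)
print([a for a in dir(ctrl) if a[0]!='_'],ctrl.finger_overhang)
for c in("side","top"):
    p,d=viewer.get_image(c);cv2.imwrite(f"pics/{c}0.png",p[:,:,::-1])
    k=viewer.camera_params(c);print(c,k)
    for l in ("stop_face","jaw_face","knob_grip","ledger","ledger_left","ledger_right","jaw","jig"):
        print(l,[( [round(float(v),4) for v in r['centre']],round(r['conf'],2)) for r in nets.place_of(c,l)[:4]])
E
```

```text
pics
{'time': 0.0, 'joint_positions': array([ 1.21313387,  0.32178927, -0.07007013,  1.45166134,  0.02263988,
        1.37077574, -0.05689553]), 'qd': array([-1.08626355e-04, -2.72710905e-04, -1.54007044e-03,  5.59232799e-05,
        4.85103474e-04, -1.04992588e-03,  9.11968760e-04]), 'joint_torque': array([ 4.48967503e-04, -4.91286993e+01, -4.03566342e-01, -3.12529993e+01,
       -6.39283005e-02,  4.38176352e-02,  1.83660800e-04]), 'position': array([ 0.23586283, -0.6051406 ,  0.23249014]), 'tool_rot': array([ 0.93209359,  1.3640987 , -0.93056974]), 'ft_force': array([ 1.6248942 ,  0.07513218, -0.96501076]), 'torque': array([-0.03569211,  0.02149628,  0.0430884 ]), 'grip_width': 1.0010161701662308}
['MotionError', 'finger_overhang'] 0.011
side {'K': array([[374.14484431,   0.        , 316.6874461 ],
       [  0.        , 374.14484431, 199.16176378],
       [  0.        ,   0.        ,   1.        ]]), 'cam_to_world': array([[-0.94284411, -0.23472704,  0.23653374,  0.30542163],
       [-0.3327576 ,  0.62523406, -0.70594246,  0.68034074],
       [ 0.01781483, -0.74430208, -0.66760545,
[... 1138 characters left out ...]
       ]])}
stop_face [([0.5533, 0.1849, 0.0317], 0.93)]
jaw_face [([0.5678, 0.0127, 0.0301], 0.83), ([0.5736, -0.0317, 0.0744], 0.55), ([0.5515, 0.1808, 0.031], 0.53)]
knob_grip [([0.6504, 0.4764, -0.0033], 0.66), ([0.5762, -0.0318, 0.0739], 0.47)]
ledger [([0.3112, 0.2565, -0.0011], 0.91), ([0.3412, 0.0205, 0.0008], 0.73), ([0.5562, 0.1045, 0.0172], 0.6)]
ledger_left [([0.364, 0.051, 0.013], 0.79), ([0.351, 0.2557, 0.0061], 0.7), ([0.5501, 0.1551, 0.0293], 0.69)]
ledger_right [([0.5625, 0.0486, 0.0292], 0.98), ([0.2692, 0.2615, 0.0084], 0.96), ([0.3218, -0.0089, 0.0089], 0.83)]
jaw [([0.5739, -0.0349, 0.0192], 0.56)]
jig [([0.5684, 0.0451, -0.0045], 0.73), ([0.5708, 0.0078, 0.0295], 0.23)]
```

View pics/top0.png

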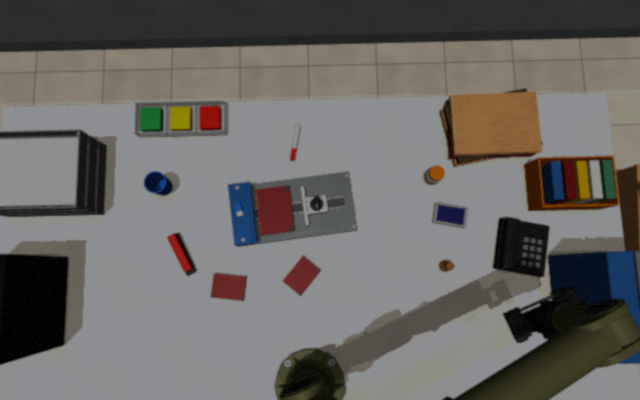

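View pics/side0.png

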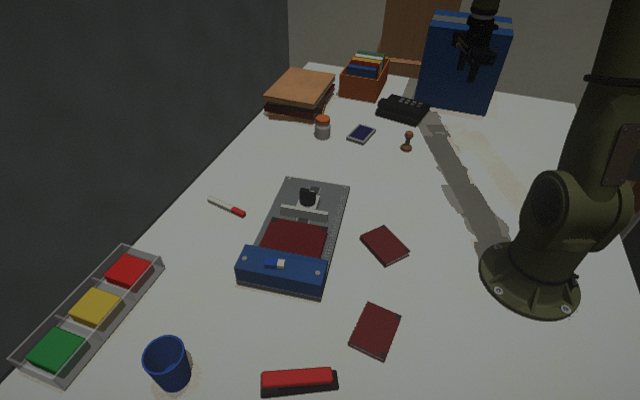

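The top view shows the jig at about (292,208), the ledger at (275,210), and the knob at (316,203). The two smaller red books at (229,286) and (302,275) are the look-alikes. Next I need the tool axes and the wing angle.

```bash
cat > h.py <<'E'
import numpy as np, cv2
from scipy.spatial.transform import Rotation as R
from bench import readout, viewer, job, nets, ctrl
np.set_printoptions(precision=4,suppress=True)
def st(pr=True):
    s=readout.get_state(); M=R.from_rotvec(s['tool_rot']).as_matrix()
    if pr: print('t',round(s['time'],2),'p',s['position'],'q',s['joint_positions'],'F',s['ft_force'],'T',s['torque'],'w',round(s['grip_width'],3)); print(M)
    return s,M
def totool(target):
    s,M=st(False); return M.T@(np.array(target)-s['position'])
E
python3 - <<'E'
from h import *
st(); print('shift',totool([0.574,-0.034,0.234]))
p,d=viewer.get_image("top")
c=p[150:260,220:370]; cv2.imwrite("pics/topz.png",cv2.resize(c,None,fx=5.2,fy=5.2,interpolation=cv2.INTER_CUBIC)[:,:,::-1])
E
```

```text
t 0.9 p [ 0.2361 -0.6056  0.2336] q [ 1.2131  0.321  -0.0701  1.4505  0.0226  1.3708 -0.0569] F [-0.4241  0.2911  0.1362] T [0.095  0.0021 0.0001] w 1.005
[[-0.      0.9317  0.3633]
 [-0.0002  0.3633 -0.9317]
 [-1.     -0.0001  0.0001]]
shift [-0.0005  0.5225 -0.4098]
```

View pics/topz.png

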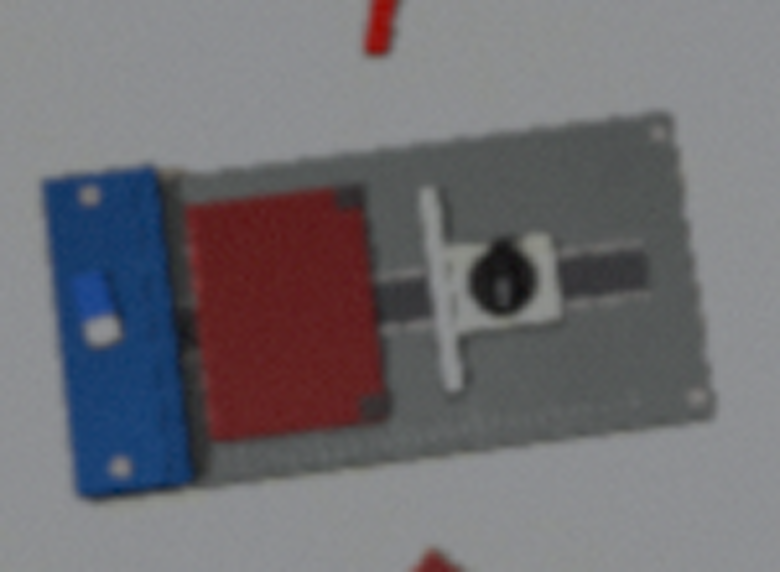

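```bash
python3 -m creep '[{"linear":[0,0.03,-0.024],"twist":[-7,0,0],"fingers":-1},{"linear":[0,0.06,-0.048],"twist":[-14,0,0],"fingers":-1},{"linear":[0,0.09,-0.072],"twist":[-21,0,0],"fingers":-1},{"linear":[0,0.12,-0.096],"twist":[-28,0,0],"fingers":-1},{"linear":[0,0.15,-0.12],"twist":[-35,0,0],"fingers":-1},{"linear":[0,0.18,-0.144],"twist":[-42,0,0],"fingers":-1},{"linear":[0,0.21,-0.168],"twist":[-49,0,0],"fingers":-1},{"linear":[0,0.24,-0.192],"twist":[-56,0,0],"fingers":-1}]' 20; python3 - <<'E'
from h import *
st(); print('shift',totool([0.574,-0.034,0.234]))
E
```

```text
time: 1.62
position: [0.3906, -0.3379, 0.2339]
tool_rot: [0.169, 1.564, -0.17]
ft_force: [0.3, -0.9, -0.0]
grip_width: 0.998
t 1.62 p [ 0.3906 -0.3379  0.2339] q [ 1.003   0.0522 -0.3521  1.7678  0.0191  1.3241  0.4309] F [ 0.2768 -0.8974 -0.039 ] T [ 0.0039 -0.1455 -0.0142] w 0.998
[[ 0.0003  0.2141  0.9768]
 [-0.0009  0.9768 -0.2141]
 [-1.     -0.0008  0.0005]]
shift [-0.0003  0.3361  0.1141]
```

```bash
python3 -m creep '[{"linear":[0,0.04,0.013],"twist":[-7,0,0],"fingers":-1},{"linear":[0,0.08,0.026],"twist":[-14,0,0],"fingers":-1},{"linear":[0,0.12,0.039],"twist":[-21,0,0],"fingers":-1},{"linear":[0,0.16,0.052],"twist":[-28,0,0],"fingers":-1},{"linear":[0,0.2,0.065],"twist":[-35,0,0],"fingers":-1},{"linear":[0,0.23,0.078],"twist":[-42,0,0],"fingers":-1},{"linear":[0,0.26,0.09],"twist":[-49,0,0],"fingers":-1},{"linear":[0,0.286,0.1],"twist":[-56,0,0],"fingers":-1}]'; python3 - <<'E'
from h import *
st(); print('shift',totool([0.574,-0.034,0.234]))
p,d=viewer.get_image("wrist");cv2.imwrite("pics/w1.png",p[:,:,::-1]);print(viewer.camera_params("wrist"))
for l in ("stop_face","jaw_face","knob_grip","ledger","ledger_left","ledger_right","jaw"):
        print(l,[( [round(float(v),4) for v in r['centre']],round(r['conf'],2)) for r in nets.place_of("wrist",l)[:4]])
E
```

```text
time: 2.28
position: [0.5515, -0.0799, 0.234]
tool_rot: [-0.597, 1.486, 0.597]
ft_force: [1.2, 0.1, -0.3]
grip_width: 0.998
t 2.28 p [ 0.5515 -0.0799  0.234 ] q [ 0.6854  0.172  -0.6553  1.6665  0.1073  1.3383  0.7763] F [ 1.1529  0.1162 -0.2939] T [ 0.0524 -0.0933  0.0082] w 0.998
[[ 0.0012 -0.6916  0.7223]
 [ 0.0001  0.7223  0.6916]
 [-1.     -0.0007  0.0009]]
shift [-0.      0.0176  0.048 ]
{'K': array([[309.7069,   0.    , 317.8189],
       [  0.    , 309.7069, 195.3325],
       [  0.    ,   0.    ,   1.    ]]), 'cam_to_world': array([[ 0.7131,  0.6716,  0.2011,  0.4988],
       [ 0.7011, -0.6851, -0.1978, -0.0188],
       [ 0.0049,  0.282 , -0.9594,  0.385 ],
       [ 0.    ,  0.    ,  0.    ,  1.    ]])}
stop_face [([0.5498, 0.1807, 0.0295], 0.93)]
jaw_face [([0.5663, 0.0089, 0.029], 0.59)]
knob_grip [([0.5752, -0.0349, 0.0743], 0.71)]
ledger [([0.5542, 0.0976, 0.0175], 0.8), ([0.3451, 0.0239, 0.0002], 0.59)]
ledger_left [([0.5542, 0.1601, 0.0319], 0.9)]
ledger_right [([0.3169, -0.0111, 0.009], 0.97), ([0.5617, 0.0494, 0.0329], 0.89)]
jaw [([0.5724, -0.0322, 0.0215], 0.96)]
```

View pics/w1.png

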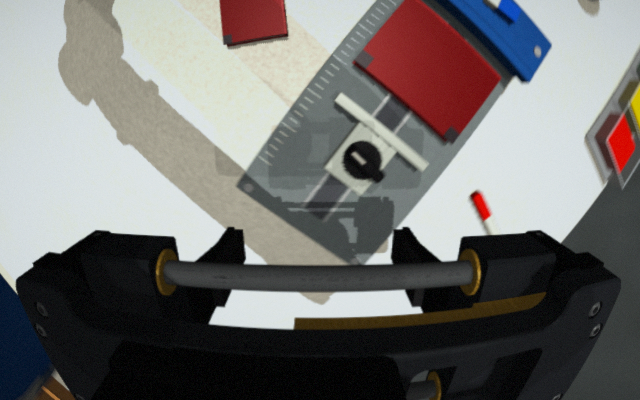

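The knob is at about (363,160). I'll rectify a patch around it at wing-top height to read the wing angle.

```bash
cat >> h.py <<'E'
def rect(p,c,cx,cy,z,half=0.06,n=600):
    K,T=c['K'],c['cam_to_world']
    v=np.linspace(half,-half,n)
    # rows: +x world up ; cols: right = -y
    X,Y=np.meshgrid(cx+v,cy+v,indexing='ij')
    P=np.stack([X,Y,np.full_like(X,z)],-1)-T[:3,3]
    P=P@T[:3,:3]
    th=np.arctan2(np.hypot(P[...,0],P[...,1]),P[...,2]); ph=np.arctan2(P[...,1],P[...,0])
    u=K[0,0]*th*np.cos(ph)+K[0,2]; w=K[1,1]*th*np.sin(ph)+K[1,2]
    return cv2.remap(p,u.astype(np.float32),w.astype(np.float32),cv2.INTER_CUBIC)
E
python3 - <<'E'
from h import *
c=viewer.camera_params("wrist"); p,d=viewer.get_image("wrist")
r=rect(p,c,0.574,-0.034,0.082); cv2.imwrite("pics/r1.png",cv2.convertScaleAbs(r,alpha=2,beta=20)[:,:,::-1])
E
```

```text
(no output)
```

View pics/r1.png

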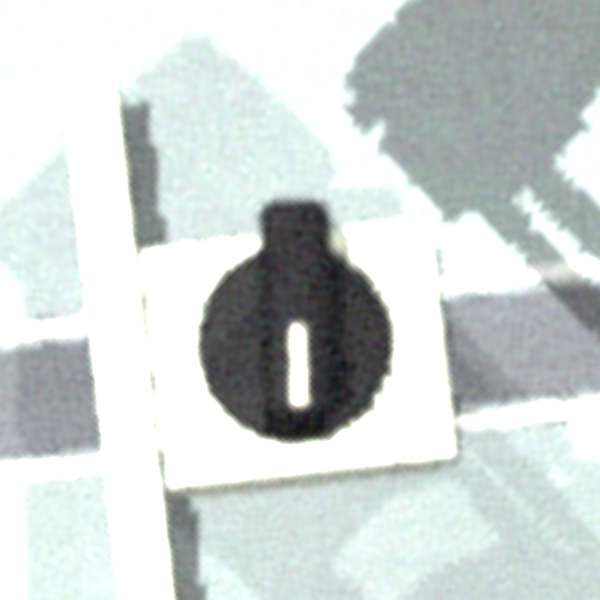

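```bash
python3 - <<'E'
from h import *
print('shift',totool([0.5725,-0.0335,0.15]))
E
```

```text
shift [0.0835 0.0215 0.0511]
```

```bash
python3 -m creep '[{"linear":[0.01,0.003,0.007],"twist":[-7,0,0],"fingers":-1},{"linear":[0.02,0.006,0.014],"twist":[-14,0,0],"fingers":-1},{"linear":[0.03,0.009,0.021],"twist":[-21,0,0],"fingers":-1},{"linear":[0.04,0.012,0.028],"twist":[-28,0,0],"fingers":-1},{"linear":[0.05,0.015,0.035],"twist":[-35,0,0],"fingers":-1},{"linear":[0.065,0.018,0.043],"twist":[-41,0,0],"fingers":-1},{"linear":[0.08,0.0215,0.051],"twist":[-47,0,0],"fingers":-1},{"linear":[0.0835,0.0215,0.051],"twist":[-47,0,0],"fingers":-1}]'; python3 - <<'E'
from h import *
st(); 
c=viewer.camera_params("wrist"); p,d=viewer.get_image("wrist")
cv2.imwrite("pics/w2.png",p[:,:,::-1])
r=rect(p,c,0.5725,-0.0335,0.082); cv2.imwrite("pics/r2.png",cv2.convertScaleAbs(r,alpha=2,beta=20)[:,:,::-1])
print(nets.place_of("wrist","knob_grip"))
E
```

```text
time: 3.4
position: [0.5715, -0.0309, 0.1478]
tool_rot: [-1.213, 1.206, 1.218]
ft_force: [-1.2, -0.1, -0.3]
grip_width: 0.997
t 3.4 p [ 0.5715 -0.0309  0.1478] q [ 0.6601  0.3031 -0.7625  1.7327  0.2214  1.198   1.4176] F [-1.2462 -0.0916 -0.3387] T [ 0.1052 -0.1076  0.0032] w 0.997
[[-0.0031 -1.     -0.0084]
 [ 0.0015 -0.0084  1.    ]
 [-1.      0.0031  0.0015]]
[{'centre': [0.5744, -0.0328, 0.0743], 'conf': 0.8}]
```

View pics/r2.png

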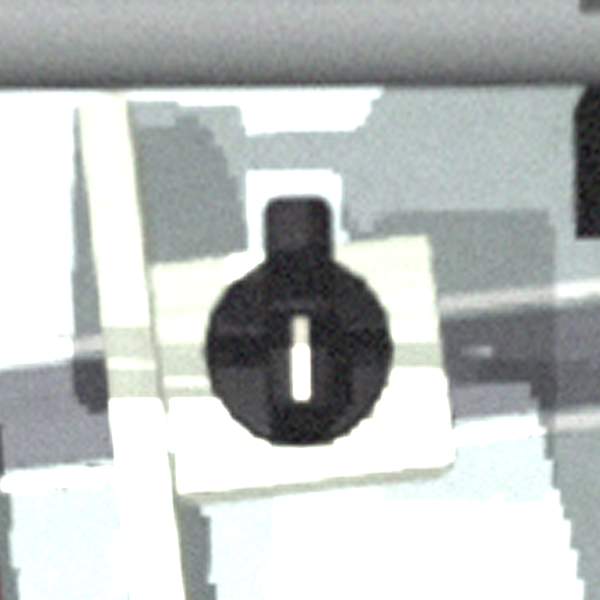

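View pics/w2.png

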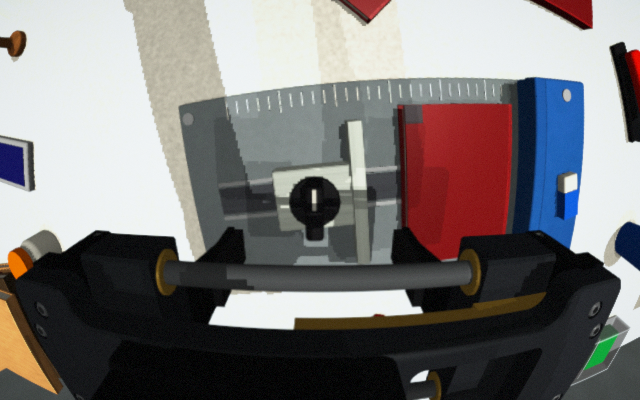

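The wing is centred at (300,308) in the patch and lies along world x, square to the fingers. Now I'll descend and grip.

```bash
python3 -m creep '[{"linear":[0.02,-0.001,-0.002],"twist":[0,0,0],"fingers":-1},{"linear":[0.04,-0.001,-0.002],"twist":[0,0,0],"fingers":-1},{"linear":[0.06,-0.001,-0.002],"twist":[0,0,0],"fingers":-1},{"linear":[0.075,-0.001,-0.002],"twist":[0,0,0],"fingers":-1},{"linear":[0.081,-0.001,-0.002],"twist":[0,0,0],"fingers":-1},{"linear":[0.081,-0.001,-0.002],"twist":[0,0,0],"fingers":-1},{"linear":[0.081,-0.001,-0.002],"twist":[0,0,0],"fingers":-1}]'; python3 -c "
from h import *
st()"
```

```text
time: 4.08
position: [0.5744, -0.0346, 0.0701]
tool_rot: [-1.213, 1.207, 1.21]
ft_force: [0.5, 0.4, -0.0]
grip_width: 0.998
t 4.08 p [ 0.5744 -0.0346  0.0701] q [ 0.6261  0.3923 -0.7278  1.8021  0.297   1.058   1.3627] F [ 0.4625  0.4399 -0.016 ] T [ 0.0642 -0.1403 -0.0629] w 0.998
[[ 0.0012 -1.     -0.0033]
 [-0.0006 -0.0033  1.    ]
 [-1.     -0.0012 -0.0006]]
```

```bash
python3 -m creep '[{"linear":[0.002,0,0.001],"twist":[0,0,0],"fingers":0},{"linear":[0.002,0,0.001],"twist":[0,0,0],"fingers":0.5},{"linear":[0.002,0,0.001],"twist":[0,0,0],"fingers":1},{"linear":[0.002,0,0.001],"twist":[0,0,0],"fingers":1},{"linear":[0.002,0,0.001],"twist":[0,0,0],"fingers":1},{"linear":[0.002,0,0.001],"twist":[0,0,0],"fingers":1},{"linear":[0.002,0,0.001],"twist":[0,0,0],"fingers":1},{"linear":[0.002,0,0.001],"twist":[0,0,0],"fingers":1}]' 50; python3 -c "
from h import *
for i in range(3):
  st(False); viewer.get_image('wrist')
st()"
```

```text
time: 4.75
position: [0.5737, -0.0329, 0.067]
tool_rot: [-1.213, 1.207, 1.213]
ft_force: [0.1, -0.1, 0.6]
grip_width: 0.48
t 4.9 p [ 0.5737 -0.0329  0.067 ] q [ 0.6231  0.396  -0.7275  1.8051  0.2997  1.0537  1.3599] F [0.6814 0.6179 0.2337] T [ 0.0887 -0.1283 -0.0165] w 0.341
[[-0.     -1.     -0.0053]
 [-0.0001 -0.0053  1.    ]
 [-1.      0.0001 -0.0001]]
```

```bash
python3 -m creep '[{"linear":[0,0,0],"twist":[0,0,0],"fingers":1},{"linear":[0,0,0],"twist":[0,0,0],"fingers":1},{"linear":[0,0,0],"twist":[0,0,0],"fingers":1},{"linear":[0,0,0],"twist":[0,0,0],"fingers":1},{"linear":[0,0,0],"twist":[0,0,0],"fingers":1},{"linear":[0,0,0],"twist":[0,0,0],"fingers":1}]' 50; python3 -c "
from h import *
st()"
```

```text
time: 5.4
position: [0.5737, -0.0331, 0.067]
tool_rot: [-1.213, 1.207, 1.213]
ft_force: [-0.4, -0.7, 0.2]
grip_width: 0.156
t 5.4 p [ 0.5737 -0.0331  0.067 ] q [ 0.6232  0.3959 -0.7274  1.8052  0.2997  1.0538  1.3599] F [-0.4389 -0.7263  0.2115] T [-0.054  -0.0877 -0.0151] w 0.156
[[-0.0002 -1.     -0.0051]
 [-0.0002 -0.0051  1.    ]
 [-1.      0.0002 -0.0002]]
```

```bash
python3 -m creep '[{"linear":[0,0.0004,0.004],"twist":[0,0,0],"fingers":1},{"linear":[0,0.0009,0.009],"twist":[0,0,0],"fingers":1},{"linear":[0,0.0014,0.014],"twist":[0,0,0],"fingers":1},{"linear":[0,0.0019,0.019],"twist":[0,0,0],"fingers":1},{"linear":[0,0.0024,0.024],"twist":[0,0,0],"fingers":1},{"linear":[0,0.0029,0.028],"twist":[0,0,0],"fingers":1},{"linear":[0,0.0032,0.031],"twist":[0,0,0],"fingers":1},{"linear":[0,0.0034,0.033],"twist":[0,0,0],"fingers":1}]' 50; python3 -c "
from h import *
st()"
```

```text
time: 6.07
position: [0.5699, 0.0009, 0.067]
tool_rot: [-1.213, 1.207, 1.214]
ft_force: [-0.6, -2.4, 1.0]
grip_width: 0.161
t 6.07 p [0.5699 0.0009 0.067 ] q [ 0.5786  0.3898 -0.7414  1.8163  0.2999  1.0515  1.3004] F [-0.6271 -2.3664  0.9956] T [-0.5164  0.0933 -0.006 ] w 0.161
[[-0.0004 -1.     -0.0061]
 [ 0.0001 -0.0061  1.    ]
 [-1.      0.0004  0.0001]]
```

```bash
python3 -m creep '[{"linear":[0,0.0003,0.003],"twist":[0,0,0],"fingers":1},{"linear":[0,0.0006,0.006],"twist":[0,0,0],"fingers":1},{"linear":[0,0.0009,0.009],"twist":[0,0,0],"fingers":1},{"linear":[0,0.0012,0.012],"twist":[0,0,0],"fingers":1},{"linear":[0,0.0015,0.015],"twist":[0,0,0],"fingers":1},{"linear":[0,0.0018,0.018],"twist":[0,0,0],"fingers":1},{"linear":[0,0.002,0.02],"twist":[0,0,0],"fingers":1},{"linear":[0,0.0022,0.022],"twist":[0,0,0],"fingers":1}]' 50; python3 -c "
from h import *
st()
p,d=viewer.get_image('wrist');cv2.imwrite('pics/w3.png',p[:,:,::-1])"
```

```text
time: 6.73
position: [0.5678, 0.0201, 0.067]
tool_rot: [-1.214, 1.21, 1.211]
ft_force: [-1.0, -7.3, 1.8]
grip_width: 0.155
t 6.73 p [0.5678 0.0201 0.067 ] q [ 0.5492  0.3878 -0.7477  1.8203  0.3039  1.0516  1.2601] F [-0.9924 -7.3124  1.7906] T [-1.3975  0.0576  0.053 ] w 0.155
[[-0.0004 -1.     -0.0041]
 [-0.0029 -0.0041  1.    ]
 [-1.      0.0005 -0.0029]]
```

View pics/w3.png

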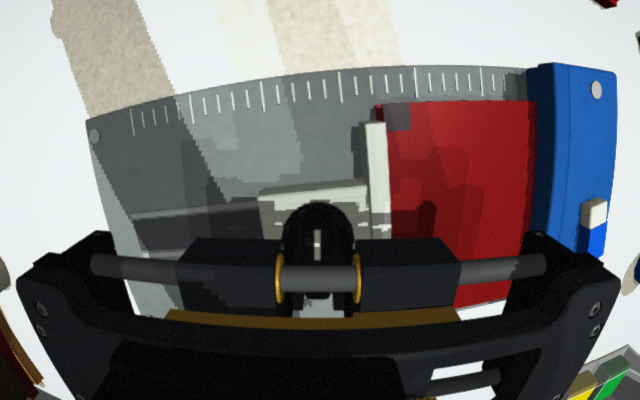

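```bash
python3 -m creep '[{"linear":[0,0.0001,0.0015],"twist":[0,0,0],"fingers":1},{"linear":[0,0.0003,0.003],"twist":[0,0,0],"fingers":1},{"linear":[0,0.0004,0.0045],"twist":[0,0,0],"fingers":1},{"linear":[0,0.0006,0.006],"twist":[0,0,0],"fingers":1}]' 50; python3 -c "
from h import *
st()"
```

```text
time: 7.12
position: [0.5672, 0.0259, 0.067]
tool_rot: [-1.214, 1.21, 1.211]
ft_force: [-0.6, -7.0, 1.2]
grip_width: 0.156
t 7.12 p [0.5672 0.0259 0.067 ] q [ 0.5407  0.3876 -0.7497  1.8211  0.3045  1.0517  1.249 ] F [-0.6188 -6.9548  1.2044] T [-1.4318  0.065  -0.0089] w 0.156
[[-0.0005 -1.     -0.0039]
 [-0.003  -0.0039  1.    ]
 [-1.      0.0005 -0.003 ]]
```

```bash
python3 -m creep '[{"linear":[0,0.0001,0.001],"twist":[0,0,0],"fingers":1},{"linear":[0,0.0002,0.002],"twist":[0,0,0],"fingers":1}]' 50;python3 -m creep '[{"linear":[0,0.0001,0.001],"twist":[0,0,0],"fingers":1},{"linear":[0,0.0002,0.002],"twist":[0,0,0],"fingers":1}]' 50
```

```text
time: 7.28
position: [0.5669, 0.028, 0.067]
tool_rot: [-1.214, 1.21, 1.211]
ft_force: [-0.9, -6.4, 2.3]
grip_width: 0.156
time: 7.45
position: [0.5669, 0.0288, 0.067]
tool_rot: [-1.215, 1.211, 1.21]
ft_force: [-0.6, -9.3, 1.4]
grip_width: 0.16
```

```bash
python3 -m creep '[{"linear":[0,0.0001,0.001],"twist":[0,0,0],"fingers":1}]' 50;python3 -c "
from h import *
st()
p,d=viewer.get_image('wrist');cv2.imwrite('pics/w4.png',p[:,:,::-1])"
```

```text
time: 7.53
position: [0.5669, 0.0288, 0.067]
tool_rot: [-1.216, 1.212, 1.209]
ft_force: [-0.2, -11.1, 2.7]
grip_width: 0.155
t 7.53 p [0.5669 0.0288 0.067 ] q [ 0.5341  0.3874 -0.7501  1.8214  0.3075  1.0525  1.2398] F [ -0.1532 -11.0867   2.6568] T [-2.5125 -0.0056 -0.0266] w 0.155
[[-0.0004 -1.     -0.0032]
 [-0.0058 -0.0032  1.    ]
 [-1.      0.0005 -0.0058]]
```

View pics/w4.png

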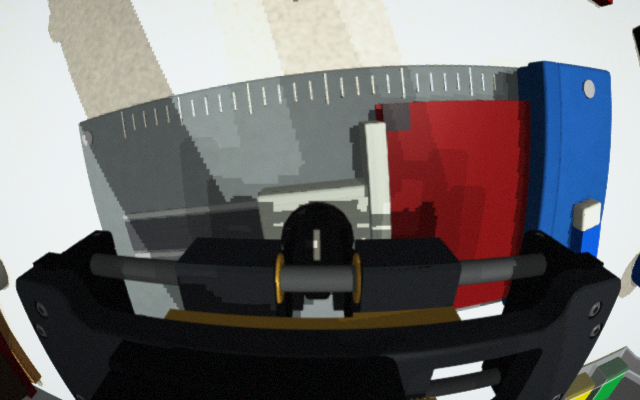

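The jaw has stopped moving and the force is climbing. I'll press a little more to make sure the ledger is seated.

```bash
python3 -m creep '[{"linear":[0,0.0001,0.001],"twist":[0,0,0],"fingers":1}]' 50;python3 -m creep '[{"linear":[0,0.0001,0.001],"twist":[0,0,0],"fingers":1}, {"linear":[0,0.0001,0.001],"twist":[0,0,0],"fingers":1}]' 50; python3 -c "
from h import *
st()
for c in ('side','top'):
  p,d=viewer.get_image(c)
  x=p[150:260,200:390] if c=='top' else p[165:310,215:365]
  cv2.imwrite(f'pics/{c}5.png',cv2.resize(x,None,fx=4,fy=4,interpolation=cv2.INTER_CUBIC)[:,:,::-1])"
```

```text
time: 7.67
position: [0.5669, 0.0289, 0.067]
tool_rot: [-1.216, 1.213, 1.208]
ft_force: [-0.0, -12.0, 1.7]
grip_width: 0.157
time: 7.83
position: [0.5668, 0.0289, 0.067]
tool_rot: [-1.216, 1.214, 1.207]
ft_force: [-0.5, -12.7, 2.4]
grip_width: 0.155
t 7.83 p [0.5668 0.0289 0.067 ] q [ 0.5319  0.3872 -0.7493  1.8215  0.3096  1.053   1.236 ] F [ -0.5156 -12.7215   2.3617] T [-2.835  -0.0426  0.0555] w 0.155
[[-0.0004 -1.     -0.0019]
 [-0.008  -0.0019  1.    ]
 [-1.      0.0004 -0.008 ]]
```

View pics/top5.png

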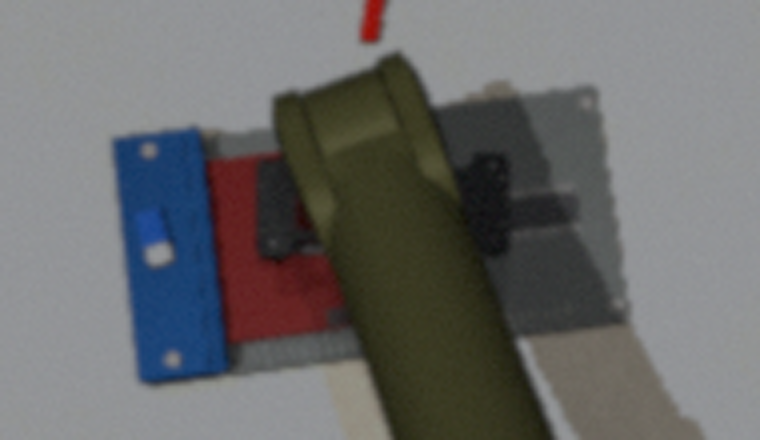

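View pics/side5.png

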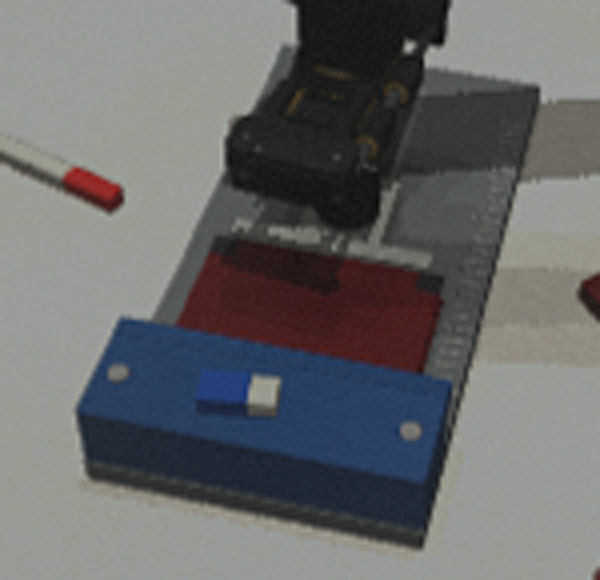

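```bash
python3 -m creep '[{"linear":[0,0.0001,0.001],"twist":[0,0,0],"fingers":1},{"linear":[0,0.0001,0.001],"twist":[5,0,0],"fingers":1},{"linear":[0,0.0001,0.001],"twist":[10,0,0],"fingers":1},{"linear":[0,0.0001,0.001],"twist":[15,0,0],"fingers":1},{"linear":[0,0.0001,0.001],"twist":[18,0,0],"fingers":1}]' 60; cat >> h.py <<'E'
def q():
    s,M=st(False); yaw=np.degrees(np.arctan2(M[1,2],M[0,2]))
    k=s['position']; print('t %.2f yaw %.2f Tz %.3f F %s p %s w %.3f j7 %.4f'%(s['time'],yaw,s['torque'][2],s['ft_force'],k,s['grip_width'],s['joint_positions'][6]))
E
python3 -c "
from h import *
q()"
```

```text
time: 8.35
position: [0.5668, 0.0289, 0.067]
tool_rot: [-0.979, 1.348, 0.967]
ft_force: [-0.2, -15.0, 2.6]
grip_width: 0.157
t 8.35 yaw 71.83 Tz 0.096 F [ -0.2118 -15.0018   2.6269] p [0.5668 0.0289 0.067 ] w 0.157 j7 0.9380
```

```bash
cat > q.py <<'E'
from h import *
q()
E
C='python3 -m creep'
for i in 1; do
python3 -m creep '[{"linear":[0,0,0],"twist":[3,0,0],"fingers":1}]' >/dev/null; python3 q.py
python3 -m creep '[{"linear":[0,0,0],"twist":[3,0,0],"fingers":1}]' >/dev/null; python3 q.py
python3 -m creep '[{"linear":[0,0,0],"twist":[3,0,0],"fingers":1}]' >/dev/null; python3 q.py
python3 -m creep '[{"linear":[0,0,0],"twist":[3,0,0],"fingers":1}]' >/dev/null; python3 q.py
done
```

```text
t 8.43 yaw 68.91 Tz 0.022 F [ -0.4775 -15.4282   2.0897] p [0.5668 0.0289 0.067 ] w 0.154 j7 0.8904
t 8.52 yaw 65.92 Tz 0.028 F [ -0.4952 -14.2309   1.787 ] p [0.5668 0.0289 0.067 ] w 0.152 j7 0.8415
t 8.60 yaw 62.92 Tz 0.041 F [ -0.191  -14.8674   2.0724] p [0.5668 0.0289 0.067 ] w 0.157 j7 0.7925
t 8.68 yaw 59.92 Tz 0.051 F [ -0.2449 -13.4405   2.1567] p [0.5668 0.0289 0.067 ] w 0.154 j7 0.7434
```

```bash

python3 -m creep '[{"linear":[0,0,0],"twist":[3,0,0],"fingers":1}]' >/dev/null; python3 q.py
python3 -m creep '[{"linear":[0,0,0],"twist":[3,0,0],"fingers":1}]' >/dev/null; python3 q.py
python3 -m creep '[{"linear":[0,0,0],"twist":[3,0,0],"fingers":1}]' >/dev/null; python3 q.py
python3 -m creep '[{"linear":[0,0,0],"twist":[3,0,0],"fingers":1}]' >/dev/null; python3 q.py
python3 -m creep '[{"linear":[0,0,0],"twist":[3,0,0],"fingers":1}]' >/dev/null; python3 q.py
```

```text
t 8.77 yaw 56.91 Tz -0.004 F [ -0.6302 -14.6926   3.1619] p [0.5668 0.0288 0.067 ] w 0.156 j7 0.6943
t 8.85 yaw 53.91 Tz 0.043 F [  0.0221 -14.4218   1.4721] p [0.5668 0.0288 0.067 ] w 0.159 j7 0.6452
t 8.93 yaw 50.91 Tz 0.025 F [ -0.0906 -13.9972   1.5964] p [0.5668 0.0288 0.067 ] w 0.155 j7 0.5959
t 9.02 yaw 47.92 Tz 0.081 F [ -0.0342 -13.6909   1.7275] p [0.5668 0.0288 0.067 ] w 0.154 j7 0.5467
t 9.10 yaw 44.91 Tz 0.073 F [ -0.2288 -13.9117   2.7077] p [0.5668 0.0288 0.067 ] w 0.156 j7 0.4974
```

```bash

python3 -m creep '[{"linear":[0,0,0],"twist":[3,0,0],"fingers":1}]' >/dev/null; python3 q.py
python3 -m creep '[{"linear":[0,0,0],"twist":[3,0,0],"fingers":1}]' >/dev/null; python3 q.py
python3 -m creep '[{"linear":[0,0,0],"twist":[3,0,0],"fingers":1}]' >/dev/null; python3 q.py
python3 -m creep '[{"linear":[0,0,0],"twist":[3,0,0],"fingers":1}]' >/dev/null; python3 q.py
python3 -m creep '[{"linear":[0,0,0],"twist":[3,0,0],"fingers":1}]' >/dev/null; python3 q.py
```

```text
t 9.18 yaw 41.91 Tz 0.016 F [ -0.0769 -13.9376   2.557 ] p [0.5667 0.0288 0.067 ] w 0.157 j7 0.4481
t 9.27 yaw 38.91 Tz 0.069 F [ -0.2639 -14.7204   2.3869] p [0.5667 0.0287 0.067 ] w 0.154 j7 0.3988
t 9.35 yaw 35.91 Tz -0.009 F [ -0.4719 -15.1291   2.2711] p [0.5667 0.0288 0.067 ] w 0.157 j7 0.3494
t 9.43 yaw 32.91 Tz 0.048 F [ -0.5716 -14.6695   1.4676] p [0.5667 0.0287 0.067 ] w 0.152 j7 0.2999
t 9.52 yaw 29.91 Tz 0.045 F [ -0.6823 -15.1799   2.162 ] p [0.5667 0.0287 0.067 ] w 0.160 j7 0.2505
```

```bash

python3 -m creep '[{"linear":[0,0,0],"twist":[3,0,0],"fingers":1}]' >/dev/null; python3 q.py
python3 -m creep '[{"linear":[0,0,0],"twist":[3,0,0],"fingers":1}]' >/dev/null; python3 q.py
python3 -m creep '[{"linear":[0,0,0],"twist":[3,0,0],"fingers":1}]' >/dev/null; python3 q.py
python3 -m creep '[{"linear":[0,0,0],"twist":[3,0,0],"fingers":1}]' >/dev/null; python3 q.py
python3 -m creep '[{"linear":[0,0,0],"twist":[3,0,0],"fingers":1}]' >/dev/null; python3 q.py
```

```text
t 9.60 yaw 26.91 Tz 0.054 F [ -0.5856 -14.3564   2.2082] p [0.5667 0.0287 0.067 ] w 0.155 j7 0.2010
t 9.68 yaw 23.91 Tz 0.006 F [  0.0511 -14.5731   2.2273] p [0.5667 0.0287 0.067 ] w 0.152 j7 0.1515
t 9.77 yaw 20.91 Tz 0.043 F [ -0.9071 -15.2056   2.8834] p [0.5667 0.0287 0.067 ] w 0.155 j7 0.1019
t 9.85 yaw 17.91 Tz 0.072 F [ -0.6677 -15.6718   1.6613] p [0.5666 0.0287 0.067 ] w 0.158 j7 0.0524
t 9.93 yaw 14.91 Tz 0.024 F [ -0.522  -15.454    1.9084] p [0.5666 0.0287 0.067 ] w 0.160 j7 0.0027
```

```bash

python3 -m creep '[{"linear":[0,0,0],"twist":[3,0,0],"fingers":1}]' >/dev/null; python3 q.py
python3 -m creep '[{"linear":[0,0,0],"twist":[3,0,0],"fingers":1}]' >/dev/null; python3 q.py
python3 -m creep '[{"linear":[0,0,0],"twist":[3,0,0],"fingers":1}]' >/dev/null; python3 q.py
python3 -m creep '[{"linear":[0,0,0],"twist":[3,0,0],"fingers":1}]' >/dev/null; python3 q.py
python3 -m creep '[{"linear":[0,0,0],"twist":[3,0,0],"fingers":1}]' >/dev/null; python3 q.py
```

```text
t 10.02 yaw 11.91 Tz 0.001 F [ -1.8523 -15.1031   2.1997] p [0.5666 0.0287 0.067 ] w 0.160 j7 -0.0469
t 10.10 yaw 8.91 Tz -0.033 F [ -0.3164 -15.8638   2.4234] p [0.5666 0.0287 0.067 ] w 0.159 j7 -0.0966
t 10.18 yaw 5.91 Tz 0.026 F [ -0.7783 -14.6463   2.6504] p [0.5666 0.0287 0.067 ] w 0.151 j7 -0.1463
t 10.27 yaw 2.91 Tz -0.004 F [ -0.6007 -14.9159   2.3622] p [0.5666 0.0286 0.067 ] w 0.152 j7 -0.1961
t 10.35 yaw -0.09 Tz 0.065 F [ -0.9801 -13.823    2.6616] p [0.5666 0.0287 0.067 ] w 0.152 j7 -0.2458
```

```bash

python3 -m creep '[{"linear":[0,0,0],"twist":[3,0,0],"fingers":1}]' >/dev/null; python3 q.py
python3 -m creep '[{"linear":[0,0,0],"twist":[3,0,0],"fingers":1}]' >/dev/null; python3 q.py
python3 -m creep '[{"linear":[0,0,0],"twist":[3,0,0],"fingers":1}]' >/dev/null; python3 q.py
python3 -m creep '[{"linear":[0,0,0],"twist":[3,0,0],"fingers":1}]' >/dev/null; python3 q.py
python3 -m creep '[{"linear":[0,0,0],"twist":[3,0,0],"fingers":1}]' >/dev/null; python3 q.py
```

```text
t 10.43 yaw -3.08 Tz 0.032 F [ -0.4469 -15.0984   2.3017] p [0.5666 0.0287 0.067 ] w 0.155 j7 -0.2956
t 10.52 yaw -6.09 Tz -0.005 F [ -1.507  -15.5955   2.4775] p [0.5666 0.0287 0.067 ] w 0.155 j7 -0.3454
t 10.60 yaw -9.08 Tz -0.013 F [ -1.609  -15.0193   2.6515] p [0.5665 0.0287 0.067 ] w 0.157 j7 -0.3952
t 10.68 yaw -12.04 Tz 0.458 F [ -1.226  -15.5233   3.2088] p [0.5665 0.0287 0.067 ] w 0.158 j7 -0.4446
t 10.77 yaw -15.00 Tz 0.449 F [ -1.2775 -15.5884   2.2168] p [0.5665 0.0287 0.067 ] w 0.157 j7 -0.4941
```

The torque jumped to 0.46 N m between yaw −9.1° and −12.0°, so I take the snug point as about −10.6°. The target is therefore −55.6°, another 40.5°.

```bash

python3 -m creep '[{"linear":[0,0,0],"twist":[3,0,0],"fingers":1},{"linear":[0,0,0],"twist":[6,0,0],"fingers":1},{"linear":[0,0,0],"twist":[9,0,0],"fingers":1},{"linear":[0,0,0],"twist":[12,0,0],"fingers":1},{"linear":[0,0,0],"twist":[15,0,0],"fingers":1},{"linear":[0,0,0],"twist":[18,0,0],"fingers":1}]'>/dev/null; python3 q.py
python3 -m creep '[{"linear":[0,0,0],"twist":[3,0,0],"fingers":1},{"linear":[0,0,0],"twist":[6,0,0],"fingers":1},{"linear":[0,0,0],"twist":[9,0,0],"fingers":1},{"linear":[0,0,0],"twist":[12,0,0],"fingers":1},{"linear":[0,0,0],"twist":[15,0,0],"fingers":1},{"linear":[0,0,0],"twist":[17,0,0],"fingers":1}]' >/dev/null; python3 q.py
```

```text
t 11.27 yaw -32.98 Tz 0.462 F [ -2.0587 -15.7721   3.0534] p [0.5664 0.0287 0.067 ] w 0.151 j7 -0.7936
t 11.77 yaw -49.96 Tz 0.546 F [ -0.9595 -15.8006   2.5716] p [0.5663 0.0287 0.067 ] w 0.158 j7 -1.0771
```

```bash

python3 -m creep '[{"linear":[0,0,0],"twist":[2,0,0],"fingers":1},{"linear":[0,0,0],"twist":[4,0,0],"fingers":1},{"linear":[0,0,0],"twist":[5.5,0,0],"fingers":1},{"linear":[0,0,0],"twist":[5.5,0,0],"fingers":1}]'>/dev/null; python3 q.py
```

```text
t 12.10 yaw -55.39 Tz 0.496 F [ -2.1649 -15.1465   3.4452] p [0.5663 0.0287 0.067 ] w 0.156 j7 -1.1678
```

```bash

python3 -m creep '[{"linear":[0,-0.0005,0.001],"twist":[0,0,0],"fingers":1},{"linear":[0,-0.001,0.002],"twist":[0,0,0],"fingers":1},{"linear":[0,-0.0015,0.003],"twist":[0,0,0],"fingers":1},{"linear":[0,-0.0015,0.003],"twist":[0,0,0],"fingers":1}]'>/dev/null; python3 q.py
```

```text
t 12.43 yaw -55.26 Tz 0.395 F [-1.9431 -9.8452  3.0999] p [0.5664 0.0285 0.067 ] w 0.157 j7 -1.1605
```

```bash

python3 -m creep '[{"linear":[0,-0.0005,0.001],"twist":[0,0,0],"fingers":1},{"linear":[0,-0.001,0.002],"twist":[0,0,0],"fingers":1},{"linear":[0,-0.0015,0.003],"twist":[0,0,0],"fingers":1},{"linear":[0,-0.0018,0.0035],"twist":[0,0,0],"fingers":1},{"linear":[0,-0.0018,0.0035],"twist":[0,0,0],"fingers":1}]'>/dev/null; python3 q.py
```

```text
t 12.85 yaw -55.14 Tz 0.426 F [-3.4582 -3.9991  3.5699] p [0.5664 0.0282 0.0669] w 0.156 j7 -1.1532
```

```bash

python3 -m creep '[{"linear":[0,0,0],"twist":[0,0,0],"fingers":0.3},{"linear":[0,0,0],"twist":[0,0,0],"fingers":0.1},{"linear":[0,0,0],"twist":[0,0,0],"fingers":0.1},{"linear":[0,0,0],"twist":[0,0,0],"fingers":0.1},{"linear":[0,0,0],"twist":[0,0,0],"fingers":0},{"linear":[0,0,0],"twist":[0,0,0],"fingers":0},{"linear":[0,0,0],"twist":[0,0,0],"fingers":0}]'>/dev/null; python3 q.py
```

```text
t 13.43 yaw -55.19 Tz -0.007 F [-0.147   0.4711 -0.1543] p [0.5674 0.0291 0.067 ] w 0.490 j7 -1.1539
```

Released cleanly with no residual force. Now I'll go straight up and look.

```bash

python3 -m creep '[{"linear":[-0.01,0,0],"twist":[0,0,0],"fingers":0},{"linear":[-0.03,0,0],"twist":[0,0,0],"fingers":0},{"linear":[-0.06,0,0],"twist":[0,0,0],"fingers":0},{"linear":[-0.09,0,0],"twist":[0,0,0],"fingers":0},{"linear":[-0.12,0,0],"twist":[0,0,0],"fingers":0},{"linear":[-0.15,0,0],"twist":[0,0,0],"fingers":0},{"linear":[-0.15,0,0],"twist":[0,0,0],"fingers":0}]'>/dev/null; python3 q.py; python3 - <<'E'
from h import *
c=viewer.camera_params("wrist"); p,d=viewer.get_image("wrist")
cv2.imwrite("pics/w6.png",p[:,:,::-1])
cv2.imwrite("pics/r6.png",cv2.convertScaleAbs(rect(p,c,0.566,0.029,0.082),alpha=2,beta=20)[:,:,::-1])
cv2.imwrite("pics/s6.png",rect(p,c,0.558,0.1,0.042,half=0.12)[:,:,::-1])
for l in ("stop_face","jaw_face","knob_grip","ledger","ledger_left","ledger_right"):
        print(l,[( [round(float(v),4) for v in r['centre']],round(r['conf'],2)) for r in nets.place_of("wrist",l)[:2]])
E
```

```text
t 14.02 yaw -55.20 Tz 0.007 F [ 1.537  -0.0199  0.6677] p [0.571  0.0295 0.2249] w 0.502 j7 -1.1095
stop_face [([0.5518, 0.1812, 0.0294], 0.95)]
jaw_face [([0.559, 0.0746, 0.0289], 0.94), ([0.548, 0.1803, 0.0342], 0.48)]
knob_grip [([0.5707, 0.03, 0.0747], 0.58)]
ledger [([0.3129, 0.2631, -0.0006], 0.87), ([0.5535, 0.1259, 0.0167], 0.65)]
ledger_left [([0.5492, 0.1821, 0.0279], 0.85), ([0.3521, 0.2485, 0.0131], 0.56)]
ledger_right [([0.5582, 0.0725, 0.0314], 0.76), ([0.2731, 0.268, 0.0089], 0.71)]
```

View pics/w6.png

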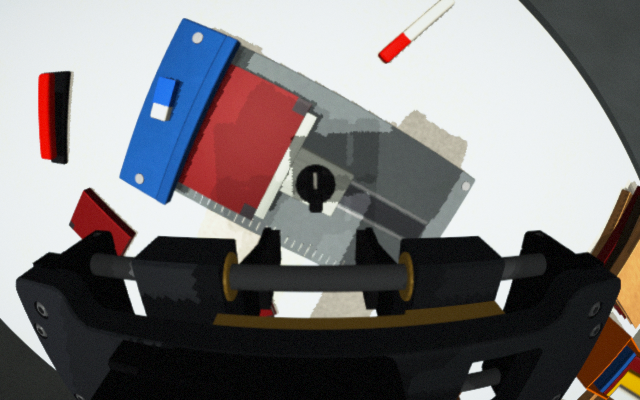

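View pics/r6.png

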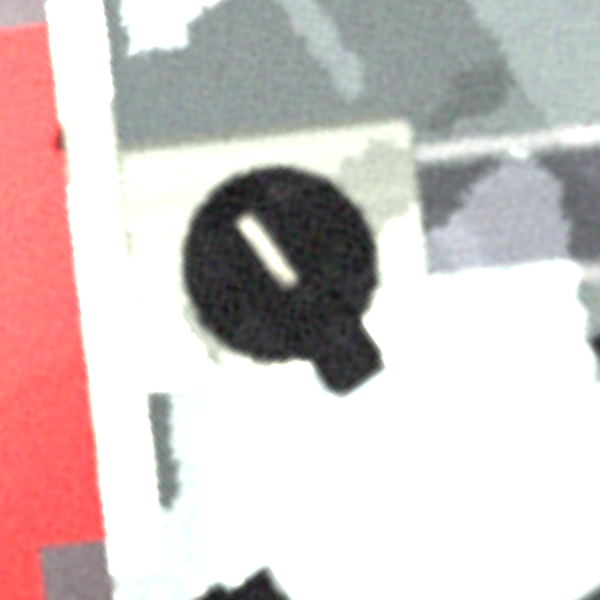

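View pics/s6.png

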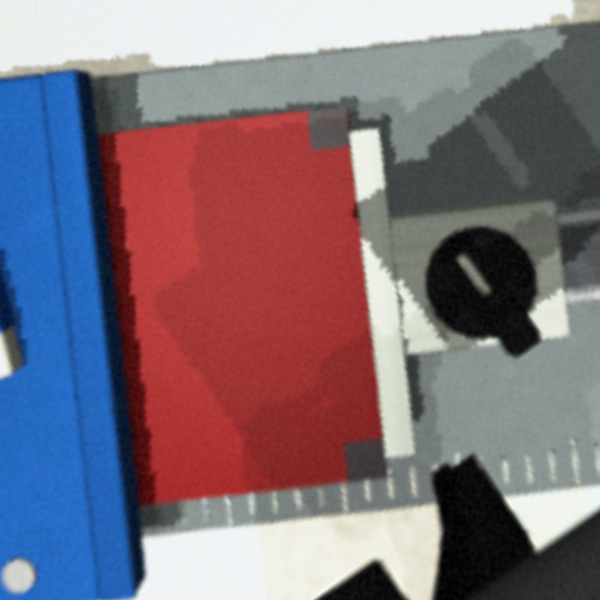

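The ledger is seated squarely under the lip, with the fence flush along its near edge at about (370,300) in the rectified view. The wing's mark at (267,250) sits about 146° from where it started, which matches how far the tool turned. The other items look undisturbed, so I'm handing in.

```bash
python3 -c "
from bench import job
print(job.close_job())"
```

```text
the job is handed in; nothing more can be done
None
```

The ledger is pushed home under the blue lip, the knob is tightened, and I handed the job in after about 14 s.

- **Seating:** I gripped the knob and slid the jaw about 62 mm. Motion then stopped dead and the force rose to about 13–15 N at the wrist. The highest reading was about 16 N, well under the 35 N limit.
- **Tightening:** With the jaw still pressed on, I turned the knob clockwise. The torque jumped from about 0 to 0.46 N m between 99° and 102° of turn. I went on to 44.8° past the middle of that interval, so the eighth of a turn is good to about ±1.5°.
- **Release:** I eased off most of the push, opened the fingers and lifted straight up.

**Last checks:**
- The wrist picture shows the ledger square under the lip and the fence flush against it.
- The wing angle in that picture matches the tool's turn to about 2°, so the grip did not slip.
- The bystanders in view look undisturbed. The stamp, ink pad, glue jar and pen cup were not visible in it.
- The measured tool position moved back about 0.5 mm while I eased off the push. I took this as the grip flexing, since the arm was still pushing forward. The picture shows no gap, but it can't rule out one smaller than a millimetre.

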